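# Slide the candle sled under the low warming stand

### The arm

A 7-joint arm with a two-finger parallel gripper is mounted at the origin on the work surface. World frame = base frame: x ahead of the robot, y to its left, z up, the work surface at z = 0. Lengths are in m, angles in rad, forces in N, time in s.
With the tool pointing down it reaches from about 0.425 to 0.825 m from the base axis. Payload 3.6 kg.
Tool frame: the origin (TCP) lies at the very end of the fingers, on their centre line; the grasp point (between the pads) lies 19 mm behind it; z points along the fingers, y is the direction in which the jaws open and shut (so a half turn about z gives the same grasp; the last joint's range is limited). The gripper opens to 85 mm and grips with 20 to 120 N. Pads are 22 mm wide; open, the fingers measure 114 mm over their backs; the gripper's body (76 mm by 85 mm) begins 54 mm behind the grasp point. The pads swing forward as they close: fully open they stand 13 mm farther back than shut.
Start: joints at [-1.331, 0.615, -0.013, 1.423, 0.008, 1.103, -0.04], TCP at [0.171, 0.627, 0.231] pointing down, gripper open.
Joint ranges: [-3.12, 3.12], [-0.3, 2.06], [-1.34, 1.32], [0.26, 2.42], [-1.36, 4.5], [0.01, 1.98], [-2.84, 2.84]. Speed limits (rad/s): [2.79, 2.79, 3.14, 3.14, 3.14, 3.14, 3.14].

### API

Orientations are given as a unit quaternion [w, x, y, z].
In Python, from cell import sensors, grab_frame, ticket gives the robot as it stands. The module is installed in compiled form; this text tells all that it offers.
- The arm moves only by the shell command python3 -m creep 'ROWS' [OPENING] [FORCE]. ROWS is JSON, a list of rows, each an object with "travel": the shift along the world's x, y, z in cm, a list of three; "turn": the turn, a rotation vector about the world's x, y, z in rad, a list of three. In form: [{"travel": [tx, ty, tz], "turn": [ax, ay, az]}, ...]. A call has 1 to 5 rows; each row shifts and turns the commanded pose from where the row before left it; what a row does not reach is not made up. A row lasts 1/10 s, in which the tool goes at most 50 mm and 8.59 degrees, less where a joint would pass 70% of its speed; a pose out of reach is approached as far as the arm can. A call is refused whole if a number of a shift passes 5 or a number of a turn 0.15, either way. A call with a gripper value outside its range is refused whole. OPENING is the closure, from -1 (fully open) to 1 (shut), set as the call begins (- or left out, the last holds). The fingers move at their own pace and stop on an object; FORCE is the grip in N (left out, the last holds). Time passes only in rows, so rows that do not move let the fingers close. It gives the time, the measured TCP pose, the force and the opening at its end, in the units of the state.
- sensors.get_obs(): the state, without advancing time (a new reading comes with each control period).
- grab_frame(name): name is "side" or "top" or "wrist"; returns a dict with "color" (384x512x3 uint8, red, green, blue), "fx", "fy", "cx", "cy" (pixels), "k1" (the pictures are not rectified: a ray, as slopes to the right and down, at radius r is drawn at 1 + k1 r^2 times it, then the intrinsics apply), "rvec" (rotation vector, rad) and "tvec" (3), from world to camera coordinates, as OpenCV has them. Camera axes: x right, y down, z forward; pixel columns grow to the right and rows downward; lengths in m; the calibration is good to about 2 mm. A picture is of the moment at which its call begins. There is no depth.
- ticket.job_done(): hands the job in, once; it reports no verdict.
The state is a dict: "clock": time; "qpos": joint angles; "joint_velocities": joint speeds; "effort": joint torques, N m; "eef_pos": TCP position; "ee_rot": TCP orientation; "ft_force": force on the tool from outside, world axes, zero at the start; "wrist_torque": the same for the moment, N m; "gripper_width": finger opening in m.
Only numpy, scipy, OpenCV 4.12 (cv2) and the standard library are available. Lean on these libraries where they do the work, as an engineer would, in place of code of your own. Each camera call takes 0.05 s, during which the arm holds its last target.

### The job

With the fingertips, push the wooden candle sled along the bench and in under the low warming stand, until its candle is centred beneath the stand's top plate and the sled is square with the stand. It is only to be pushed: do not lift or tip it, and do not shift the stand, the can on it or anything else on the bench. Leave the sled at rest there.

Things in the scene. Friction and masses are not known exactly. Their poses are not given: they have to be found in the camera images.
- sled: Loose light-wood board, 0.22 kg, 130 long (x) x 70 wide (y) x 8 mm, an aluminium tealight fixed at its nose (+x) and an upright tail board across its rear, 10 mm thick, top 30 mm above the bench. Origin: centre of the underside. Starts on the robot's side of the stand, nose to it, up to 20 mm and 0.2 rad off its middle line. Pushed sideways near one end it turns roughly about the other.
- candle (a point): Centre of the top of the sled's tealight (38 mm diameter), 42 mm ahead of the sled's origin, 24 mm above its underside. Axes as the sled's.
- tail (a point): Centre of the flat rear face of the sled's tail board, 65 mm behind the sled's origin and 15 mm above the bench. Axes as the sled's.
- stand: Loose steel stand, 1.2 kg: top plate 80 deep (x) x 130 wide (y) x 5 mm, underside 29 mm above the bench, on four 14 mm square legs centred at x +-32, y +-54 mm. The way through runs along x, 94 mm wide between the legs, open at both ends; +x points away from the robot (turned up to 0.3 rad). Origin: on the bench, below the centre of the plate.
- stand_mid (a point): Centre of the underside of the stand's top plate, 29 mm above the bench (5 mm above the candle): the candle belongs straight below it. Axes as the stand's.
- can: Empty open aluminium can, 62 mm diameter, 80 mm tall, standing loose on the middle of the stand's top plate. Origin: centre of its underside.
- matchbox: Bystander: closed cardboard matchbox, 53 x 36 x 15 mm, lying flat. Origin: centre of its underside.
- spare_candle: Bystander: a loose aluminium-cupped tealight, 38 mm diameter, 16 mm tall. Origin: centre of its underside.
- pencil: Bystander: short yellow pencil lying flat, about 142 mm long (from 69 mm behind to 73 mm ahead of its origin along its x axis), 8 mm thick. Origin: underside, about mid-length.
- pen: Bystander: white pen with a green end and clip lying flat, 120 mm long along its x axis, 11 mm high. Origin: underside, mid-length.
- beaker: Bystander: empty glass beaker, 64 mm diameter, 85 mm tall. Origin: centre of its underside.
- dish: Bystander: white ceramic evaporating dish, 80 mm diameter, 28 mm tall. Origin: centre of its underside.
Mind the look-alikes: they are no part of the job. What is shaped like the sled but purple or red is not meant.

How it is judged:
By the outcome, as a careful person would: the job done as asked, in the order asked, and still so for the second after the job is handed in, with the robot touching nothing.
It also fails if it takes over 56 s, if anything falls off the work surface, if the arm or the gripper's body presses on something with over 40 N, if the wrist force passes 120 N, or if a joint passes its speed limit or range.

## Working session

There is one attempt and no reset: what is moved stays moved. The work goes in short steps, Python scripts to look and compute and a shell command to move; the robot and the scene stay as the last step left them, time stands still between calls to the robot, and variables do not carry over. Pictures are saved under pics/ and viewed, and the job is handed in when it is done.

```bash
mkdir -p pics
python3 - <<'E'
from cell import sensors, grab_frame
import cv2,json
print(sensors.get_obs())
for n in("side","top","wrist"):
    f=grab_frame(n); cv2.imwrite(f"pics/{n}0.png",f["color"][:,:,::-1]); print(n,{k:v for k,v in f.items() if k!="color"})
E
```

```text
{'clock': 0.0, 'qpos': array([-1.33051186,  0.61591187, -0.01263753,  1.42494242,  0.00811538,
        1.10333931, -0.04044338]), 'joint_velocities': array([-1.80600390e-05,  2.91395326e-04,  2.19191283e-04,  8.71475822e-04,
        1.07873919e-03, -3.92027170e-04,  3.20298067e-03]), 'effort': array([-4.08618653e-04, -4.69215274e+01,  2.59121368e-01, -1.71036226e+01,
        1.00396611e-02,  9.80279205e-03,  5.24590845e-06]), 'eef_pos': array([0.1711421, 0.6262705, 0.2301284]), 'ee_rot': array([-1.50776572e-04,  1.32973263e-01,  9.91118805e-01, -1.26634877e-03]), 'ft_force': array([ 0.66453236, -0.77422264, -0.1077509 ]), 'wrist_torque': array([ 0.01314139,  0.02154381, -0.02473797]), 'gripper_width': 0.08553979880811029}
side {'fx': 456.8782514285248, 'fy': 456.8782514285248, 'cx': 251.88632773121378, 'cy': 189.8347086941667, 'k1': -0.012885245550283699, 'rvec': array([ 2.15894545, -0.72610735,  0.37242975]), 'tvec': array([-0.43354996,  0.25030055,  0.70582089])}
top {'fx': 384.5884347851652, 'fy': 384.5884347851652, 'cx': 257.15774462620925, 'cy': 190.27237005457323, 'k1': -0.08224495929439898, 'rvec': array([ 2.21394879, -2.1520584 ,  0.05623874]), 'tvec': array([0.03442192, 0.58838507, 0.91263613])}
wrist {'fx': 282.01604259982827, 'fy': 282.01604259982827, 'cx': 258.856820580279, 'cy': 188.20116921315815, 'k1': -0.04072896080484774, 'rvec': array([-2.28387704, -1.74225277, -0.27924649]), 'tvec': array([-0.64948913, -0.04044762,  0.3807261 ])}
```

View pics/side0.png

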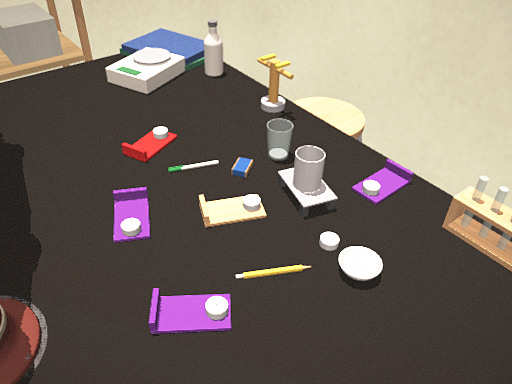

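View pics/top0.png

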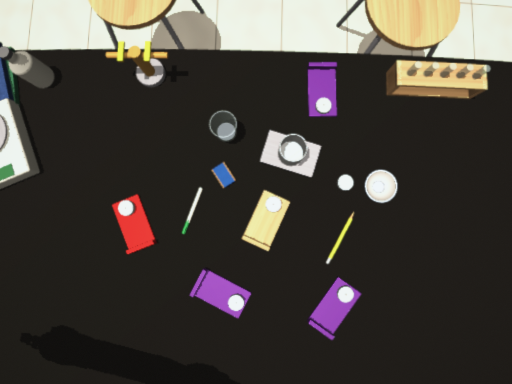

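View pics/wrist0.png

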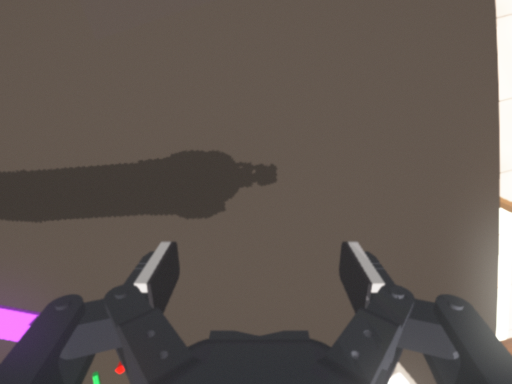

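The wooden sled is at top (266,221) and side (233,208). The look-alikes at top are red (133,223) and purple (221,294), (335,307), (322,90). Only the light-wood one fits the description, and its nose faces the stand at (291,153). I'll confirm this in an enlarged crop.

Run:
```python
import cv2,numpy as np
t=cv2.imread("pics/top0.png")[115:265,190:390]; cv2.imwrite("pics/topc.png",cv2.resize(t,None,fx=4,fy=4,interpolation=cv2.INTER_CUBIC))
t=cv2.imread("pics/side0.png")[130:240,190:350]; cv2.imwrite("pics/sidec.png",cv2.resize(t,None,fx=5,fy=5,interpolation=cv2.INTER_CUBIC))
```

```text
(no output)
```

View pics/topc.png

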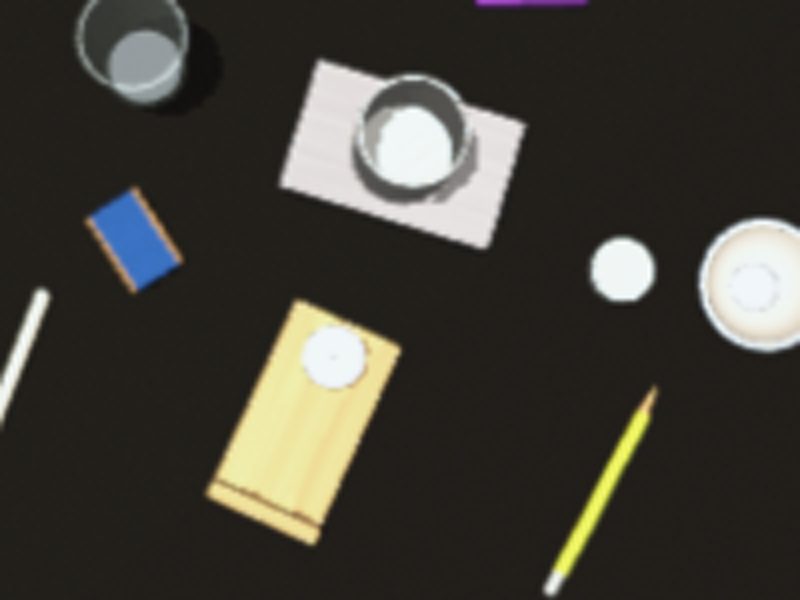

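View pics/sidec.png

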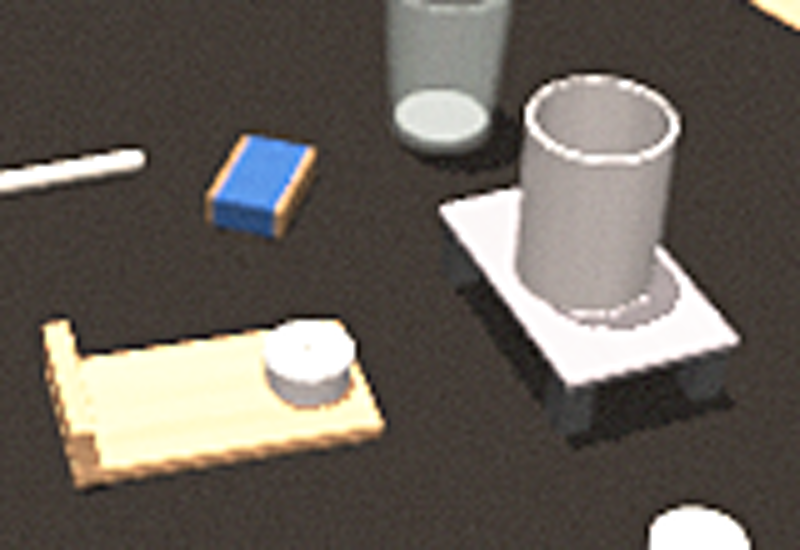

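The crop confirms it: a light-wood board with the tail board at the lower left and the tealight toward the stand. Next I fit poses from the corners.

```bash
cat > h.py <<'E'
import numpy as np,cv2
from scipy.optimize import least_squares
from cell import sensors, grab_frame
def proj(f,P):
    P=np.atleast_2d(np.float64(P))
    return cv2.projectPoints(P,f["rvec"],f["tvec"],np.array([[f["fx"],0,f["cx"]],[0,f["fy"],f["cy"]],[0,0,1.]]),np.array([f["k1"],0,0,0,0.]))[0][:,0]
def W(p,L):
    L=np.float64(L);c,s=np.cos(p[2]),np.sin(p[2])
    return np.c_[p[0]+c*L[:,0]-s*L[:,1],p[1]+s*L[:,0]+c*L[:,1],L[:,2]]
def fit(obs,p0): # obs: list of (frame, local pts, pixels)
    r=lambda p:np.concatenate([(proj(f,W(p,L))-np.float64(px)).ravel() for f,L,px in obs])
    s=least_squares(r,p0,x_scale=[.01,.01,.1],loss='soft_l1'); return s.x,r(s.x).reshape(-1,2)
def crop(c,k,o): return (np.float64(c)+.5)/k-.5+np.float64(o)
def floor(f,px,z):
    from scipy.optimize import fsolve
    return fsolve(lambda q:proj(f,[q[0],q[1],z])[0]-px,[.6,0])
SL={'nl':(.065,.035,.008),'nr':(.065,-.035,.008),'tl':(-.065,.035,.03),'tr':(-.065,-.035,.03),'fl':(-.055,.035,.03),'fr':(-.055,-.035,.03),'c':(.042,0,.024),'trb':(-.065,-.035,0)}
ST={'fl':(.04,.065,.034),'fr':(.04,-.065,.034),'nr':(-.04,-.065,.034),'nl':(-.04,.065,.034)}
E
python3 - <<'E'
from h import *
t=grab_frame("top");s=grab_frame("side")
T=lambda d,M:(t,[M[k] for k in d],crop(list(d.values()),4,(190,115)))
S=lambda d,M:(s,[M[k] for k in d],crop(list(d.values()),5,(190,130)))
st=T(dict(fl=(318,60),fr=(526,124),nr=(488,249),nl=(280,186)),ST)
st2=S(dict(nr=(570,384),fr=(740,340),nl=(440,210)),ST)
sl=T(dict(nl=(297,299),nr=(401,349),tl=(207,495),tr=(316,545),c=(335,357)),SL)
sl2=S(dict(nr=(383,428),nl=(342,322),c=(310,345),trb=(82,488)),SL)
for n,a,b in(("stand",st,st2),("sled",sl,sl2)):
  for o in([a],[b],[a,b]):
    p,r=fit(o,[.6,0,-.2]);print(n,p.round(4),np.abs(r).max().round(2))
for n,px,z in(("match",(223,175),.015),("spare",(345,182),.016),("pentip",(200,188),.005),("penend",(184,233),.005),("pencil",(328,262),.004),("pt",(353,213),.004),("purpleL tail nr nose",(251,293),.008),("purpleR",(342,279),.008)): print(n,floor(t,px,z).round(3))
E
```

```text
stand [ 0.6775 -0.0262 -0.2706] 0.24
stand [ 0.6749 -0.0293 -0.2743] 0.5
stand [ 0.677  -0.027  -0.2723] 1.29
sled [ 0.5166  0.0275 -0.3989] 0.47
sled [ 0.5156  0.025  -0.4038] 1.1
sled [ 0.5165  0.0268 -0.4008] 1.44
match [0.622 0.136]
spare [ 0.614 -0.162]
pentip [0.59  0.192]
penend [0.478 0.228]
pencil [ 0.418 -0.127]
pt [ 0.539 -0.186]
purpleL tail nr nose [0.338 0.059]
purpleR [ 0.378 -0.161]
```

```bash
python3 -m creep '[{"travel":[3,-3,0],"turn":[0,0,0]},{"travel":[3,-4,0],"turn":[0,0,0]},{"travel":[3,-4,0],"turn":[0,0,0]},{"travel":[3,-4,0],"turn":[0,0,0]},{"travel":[3,-4,0],"turn":[0,0,0]}]' 0 20
python3 -m creep '[{"travel":[2,-4,0],"turn":[0,0,0]},{"travel":[2,-4.5,0],"turn":[0,0,0]},{"travel":[2,-4.5,0],"turn":[0,0,0]},{"travel":[2,-4.5,0],"turn":[0,0,0]},{"travel":[1,-4.5,0],"turn":[0,0,0]}]'
```

```text
clock: 0.75
eef_pos: [0.3223, 0.4352, 0.2314]
ee_rot: [0.0, 0.133, 0.991, 0.0]
ft_force: [1.1, 0.9, 0.6]
gripper_width: 0.0425
clock: 1.25
eef_pos: [0.413, 0.2148, 0.2316]
ee_rot: [0.001, 0.134, 0.991, 0.0]
ft_force: [0.8, -0.8, -0.8]
gripper_width: 0.0427
```

```bash
python3 -m creep '[{"travel":[0.6,-4,0],"turn":[0,0,-0.06]},{"travel":[0.6,-4,0],"turn":[0,0,-0.072]},{"travel":[0.6,-4,-3],"turn":[0,0,0]},{"travel":[0.5,-3.5,-3],"turn":[0,0,0]},{"travel":[0,0,-3],"turn":[0,0,0]}]'
python3 -m creep '[{"travel":[0,0,-3],"turn":[0,0,0]},{"travel":[0,0,-1],"turn":[0,0,0]},{"travel":[0,0,0],"turn":[0,0,0]}]'
python3 - <<'E'
from h import *
for n in("side","top","wrist"):
    f=grab_frame(n); cv2.imwrite(f"pics/{n}1.png",f["color"][:,:,::-1])
print(sensors.get_obs()["eef_pos"])
t=cv2.imread("pics/side1.png")[100:250,130:330]; cv2.imwrite("pics/sidec1.png",cv2.resize(t,None,fx=4,fy=4,interpolation=cv2.INTER_CUBIC))
E
```

```text
clock: 1.75
eef_pos: [0.4353, 0.0565, 0.1412]
ee_rot: [0.001, 0.203, 0.979, -0.001]
ft_force: [-0.3, 1.3, 0.5]
gripper_width: 0.0428
clock: 2.05
eef_pos: [0.4336, 0.0623, 0.1006]
ee_rot: [-0.001, 0.198, 0.98, -0.001]
ft_force: [0.5, 0.6, 0.9]
gripper_width: 0.0427
[0.4353239  0.06272906 0.10265067]
```

View pics/sidec1.png

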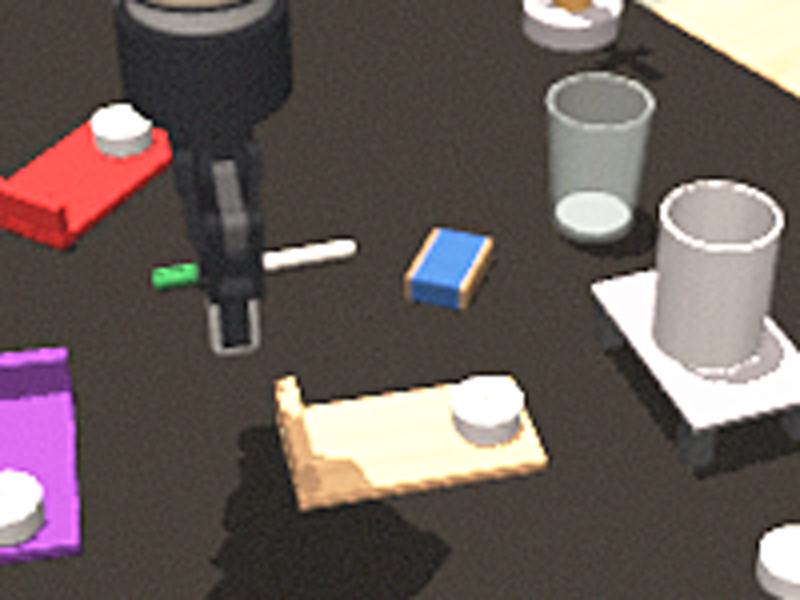

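View pics/wrist1.png

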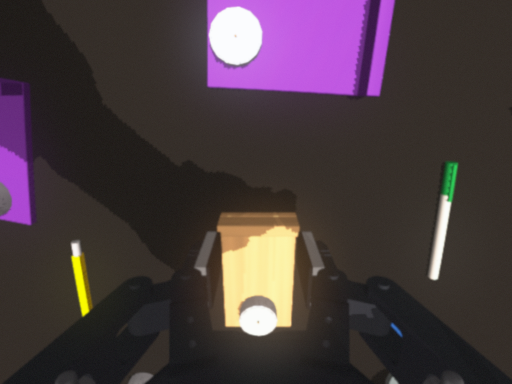

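View pics/top1.png

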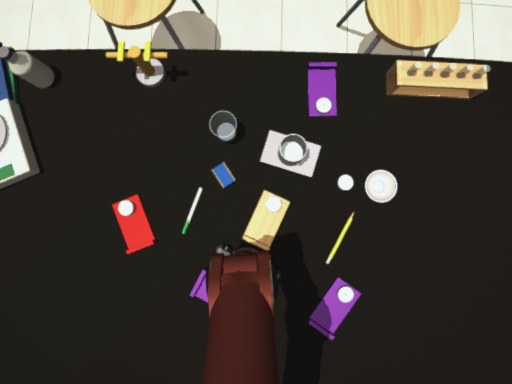

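Run:
```python
from h import *
from scipy.spatial.transform import Rotation as R
o=sensors.get_obs();q=o["ee_rot"];Q=R.from_quat([q[1],q[2],q[3],q[0]])
print(o["eef_pos"],Q.as_matrix().round(3).tolist())
s=grab_frame("side");w=grab_frame("wrist")
Rw=cv2.Rodrigues(w["rvec"])[0];print("cam",-Rw.T@w["tvec"])
for f,n in((s,"side"),(w,"wrist")):
    im=f["color"][:,:,::-1].copy()
    for dz in(0,-.005,-.01):
      for y in(-.021,.021):
        for x in(-.011,.011):
          p=proj(f,o["eef_pos"]+Q.apply([x,y,dz]))[0]; 
          cv2.circle(im,tuple(np.int32((p+.5)*16)),16,((0,0,255),(0,255,0),(255,0,0))[int(-dz*200+.5)],-1,shift=4)
    c=im[140:200,160:220] if n=="side" else im[190:330,170:350]
    cv2.imwrite(f"pics/{n}2.png",cv2.resize(c,None,fx=8 if n=="side" else 4,fy=8 if n=="side" else 4))
```

```text
[0.4353239  0.06272906 0.10265067] [[-0.922, 0.388, 0.003], [0.388, 0.922, 0.001], [-0.002, 0.001, -1.0]]
cam [0.36056309 0.09458911 0.24517153]
```

View pics/side2.png

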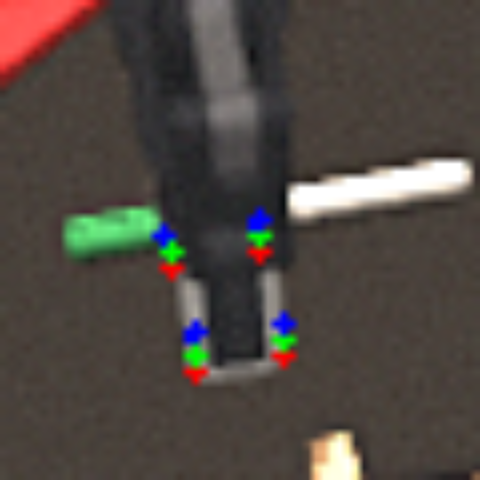

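View pics/wrist2.png

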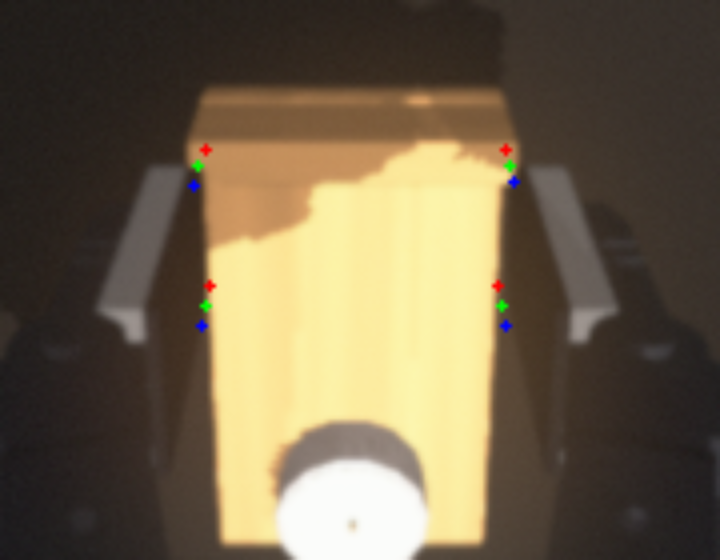

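```bash
python3 -m creep '[{"travel":[0,0,-2.5],"turn":[0,0,0]},{"travel":[0,0,-2.5],"turn":[0,0,0]},{"travel":[0,0,-2.5],"turn":[0,0,0]},{"travel":[0,0,-1.8],"turn":[0,0,0]},{"travel":[0,0,0],"turn":[0,0,0]}]'
python3 -m creep '[{"travel":[0.46,-0.2,0],"turn":[0,0,0]},{"travel":[0.46,-0.2,0],"turn":[0,0,0]},{"travel":[0.37,-0.16,0],"turn":[0,0,0]},{"travel":[0.37,-0.16,0],"turn":[0,0,0]},{"travel":[0,0,0],"turn":[0,0,0]}]'
python3 - <<'E'
from h import *
f=grab_frame("side");cv2.imwrite("pics/side3.png",cv2.resize(np.ascontiguousarray(f["color"][120:240,170:350,::-1]),None,fx=4,fy=4,interpolation=cv2.INTER_CUBIC))
o=sensors.get_obs();print(o["eef_pos"],o["ft_force"])
E
```

```text
clock: 2.8
eef_pos: [0.4338, 0.0624, 0.0076]
ee_rot: [-0.001, 0.198, 0.98, -0.0]
ft_force: [-0.8, -0.8, 0.4]
gripper_width: 0.0428
clock: 3.3
eef_pos: [0.4513, 0.055, 0.009]
ee_rot: [0.0, 0.198, 0.98, 0.0]
ft_force: [-0.7, 1.0, 1.2]
gripper_width: 0.0427
[0.45129221 0.05498623 0.00885958] [ 0.26223523 -0.11606062  0.94527431]
```

View pics/side3.png

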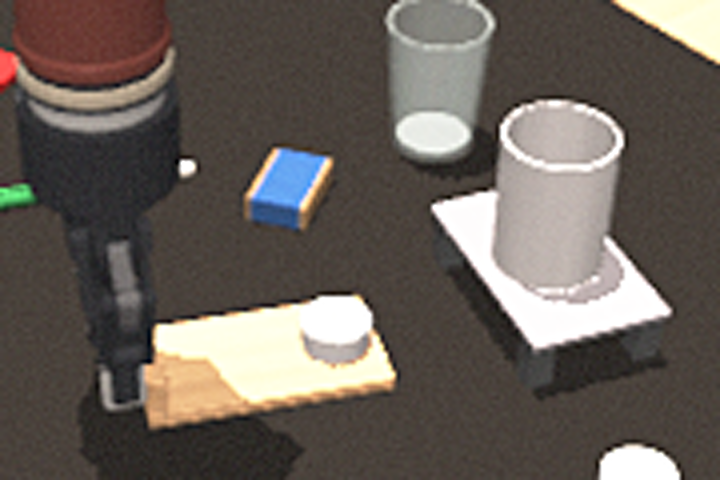

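The finger is at or against the tail board, around crop (135,385). I'll fit the sled from this side view.

```bash
cat >> h.py <<'E'
S0=np.array([.677,-.027,-.2723])
def side(f,d,k,o,p0=(.53,.02,-.39),M=SL):
    p,r=fit([(f,[M[i] for i in d],crop(list(d.values()),k,o))],p0)
    return p,r
def rel(p,s):
    c,n=np.cos(s[2]),np.sin(s[2]);d=p[:2]-s[:2]
    x,y,a=c*d[0]+n*d[1],-n*d[0]+c*d[1],p[2]-s[2]
    return 1e3*x,1e3*y,a,'candle',1e3*x+42*np.cos(a),1e3*y+42*np.sin(a)
def snap(n,fn,box,k):
    f=grab_frame(n);x0,y0,x1,y1=box
    cv2.imwrite(f"pics/{fn}.png",cv2.resize(np.ascontiguousarray(f["color"][y0:y1,x0:x1,::-1]),None,fx=k,fy=k,interpolation=cv2.INTER_CUBIC))
    return f
E
python3 - <<'E'
from h import *
f=snap("side","side4",(200,150,350,240),5)
p,r=side(f,dict(nr=(395,382),nl=(358,297),c=(337,315),trb=(150,425)),4,(170,120));print(p,r.round(1).tolist())
s,r=side(f,dict(nr=(540,347),fr=(670,310),nl=(434,208)),4,(170,120),(.67,-.03,-.27),ST);print(s,r.round(1).tolist())
print(rel(p,s)); o=sensors.get_obs(); t=o["eef_pos"];print(rel(np.array([t[0],t[1],0]),p)[:2])
E
```

```text
[ 0.5197427   0.02436258 -0.41924051] [[-0.1, -0.9], [0.8, -0.5], [-0.1, 0.9], [-0.3, 0.4]]
[ 0.67591789 -0.02926314 -0.26545692] [[-0.2, 0.1], [1.0, 0.3], [-0.6, -0.6]]
(np.float64(-164.77351618359884), np.float64(10.774764295400912), np.float64(-0.15378358599296993), 'candle', np.float64(-123.26917540859128), np.float64(4.341281814501142))
(np.float64(-74.99560147026355), np.float64(0.11351453021807636))
```

View pics/side4.png

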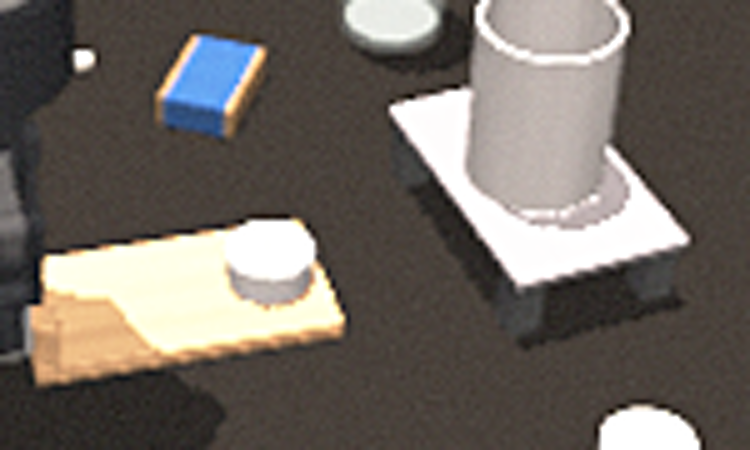

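```bash
python3 -m creep '[{"travel":[0.37,-0.16,0],"turn":[0,0,0]},{"travel":[0.37,-0.16,0],"turn":[0,0,0]},{"travel":[0.37,-0.16,0],"turn":[0,0,0]},{"travel":[0.37,-0.16,0],"turn":[0,0,0]},{"travel":[0.37,-0.16,0],"turn":[0,0,0]}]'
python3 - <<'E'
from h import *
snap("side","side5",(200,130,360,250),5);snap("top","top5",(210,110,350,260),4)
o=sensors.get_obs();print(o["eef_pos"],o["ft_force"])
E
```

```text
clock: 3.9
eef_pos: [0.4699, 0.0468, 0.0084]
ee_rot: [0.0, 0.198, 0.98, -0.0]
ft_force: [-1.3, 1.6, 0.3]
gripper_width: 0.0427
[0.47125226 0.04638773 0.00850901] [-0.00506574  0.66787405  0.51949602]
```

View pics/side5.png

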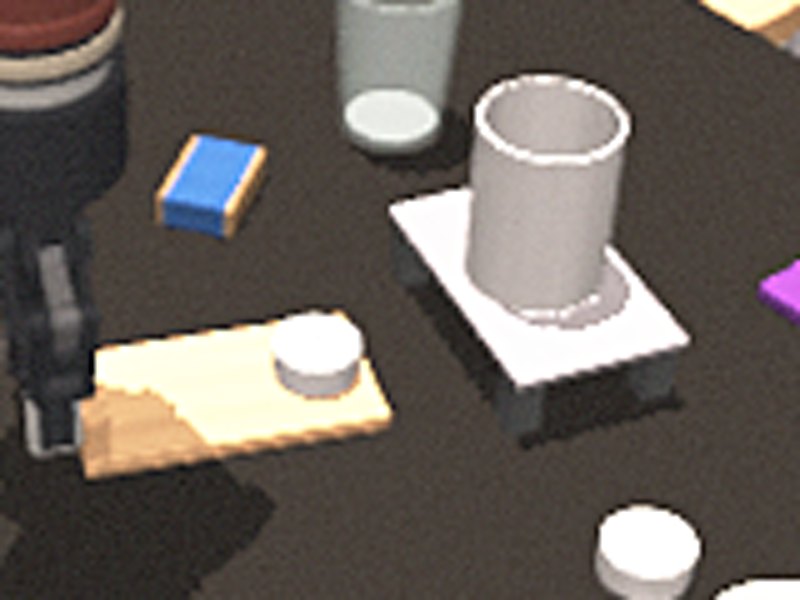

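View pics/top5.png

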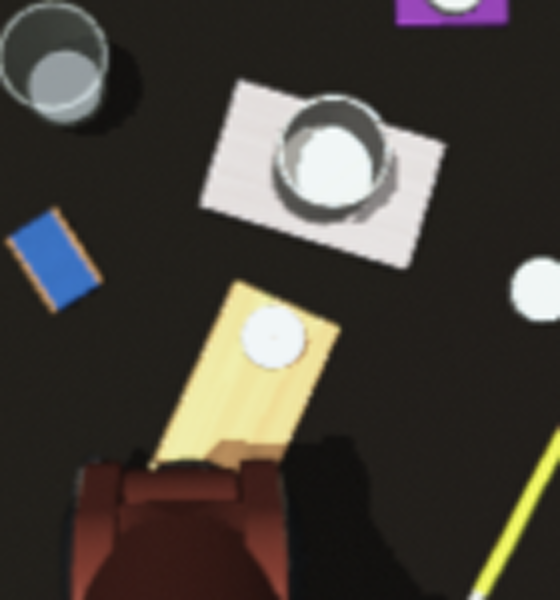

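```bash
cat >> h.py <<'E'
def topfit(t,d,le,re,k,o,p0=(.55,.02,-.35)):
    # corners d; le,re: pixel points on left/right board edges
    C=crop(list(d.values()),k,o);L=[SL[i] for i in d];E=[(crop(a,k,o),.035) for a in le]+[(crop(a,k,o),-.035) for a in re]
    def r(p):
        a=(proj(t,W(p[:3],L))-C).ravel()
        b=np.concatenate([proj(t,W(p[:3],[(p[3+i],y,.008)]))[0]-c for i,(c,y) in enumerate(E)]) if E else []
        return np.r_[a,b]
    s=least_squares(r,list(p0)+[0]*len(E),loss='soft_l1',x_scale=[.01,.01,.1]+[.01]*len(E));return s.x[:3],r(s.x).round(2)
STOP=np.array([.6775,-.0262,-.2706]); SSIDE=np.array([.6755,-.0293,-.270])
E
python3 - <<'E'
from h import *
f=grab_frame("side");t=grab_frame("top")
p,r=side(f,dict(nr=(391,418),nl=(347,318),c=(318,340),trb=(86,479)),5,(200,130));print(p,r.round(1).tolist(),rel(p,SSIDE))
p,r=topfit(t,dict(nl=(237,281),nr=(340,328),c=(274,337)),[(155,465)],[(293,430)],4,(210,110));print(p,r,rel(p,STOP))
x=sensors.get_obs()["eef_pos"];print(x,rel(np.array([x[0],x[1],0]),p)[:2])
E
```

```text
[ 0.53775232  0.01470965 -0.41779358] [[0.0, 0.0], [-0.0, -0.7], [0.0, 0.8], [-0.0, -0.1]] (np.float64(-144.49596315687788), np.float64(5.6735833158376785), np.float64(-0.14779358347419136), 'candle', np.float64(-102.95383062440294), np.float64(-0.511174129227344))
[ 0.54072104  0.01635653 -0.39304587] [-0.24  0.02  0.11 -0.09  0.02  0.03 -0.3  -0.13  0.42  0.18] (np.float64(-143.17744098881994), np.float64(4.445585736459604), np.float64(-0.12244586901833021), 'candle', np.float64(-101.49190061089413), np.float64(-0.6842995839269417))
[0.47084085 0.04662676 0.00854097] (np.float64(-76.14521533399422), np.float64(1.1976562244908098))
```

```bash
cat >> h.py <<'E'
def plan(p,x,n,ds,dth):
    """rows: sled pose p, tool at x fixed in sled frame; n steps, ds (m), dth (rad)"""
    off=np.array(rel(np.array([x[0],x[1],0]),p)[:2])/1e3
    p=np.array(p);out=[];tc=lambda p:W(p,[(off[0],off[1],0)])[0,:2]
    for i in range(n):
        a=tc(p);m=p[2]+dth/2;p=p+[ds*np.cos(m),ds*np.sin(m),dth];out.append((100*(tc(p)-a)).round(2).tolist())
    print(out,'end',rel(p,STOP))
E
python3 - <<'E'
from h import *
x=sensors.get_obs()["eef_pos"];plan([.5407,.0164,-.393],x,18,.004,.0068)
E
```

```text
[[0.35, -0.2], [0.35, -0.2], [0.35, -0.19], [0.35, -0.19], [0.35, -0.19], [0.36, -0.19], [0.36, -0.19], [0.36, -0.18], [0.36, -0.18], [0.36, -0.18], [0.36, -0.18], [0.36, -0.17], [0.36, -0.17], [0.37, -0.17], [0.37, -0.17], [0.37, -0.16], [0.37, -0.16], [0.37, -0.16]] end (np.float64(-71.38884083831209), np.float64(0.08094493503345637), np.float64(-4.996003610813204e-16), 'candle', np.float64(-29.388840838312092), np.float64(0.08094493503343539))
```

```bash
python3 -m creep '[{"travel":[0.35,-0.2,0],"turn":[0,0,0.007]},{"travel":[0.35,-0.2,0],"turn":[0,0,0.007]},{"travel":[0.35,-0.19,0],"turn":[0,0,0.007]},{"travel":[0.35,-0.19,0],"turn":[0,0,0.007]},{"travel":[0.35,-0.19,0],"turn":[0,0,0.007]}]'
python3 -m creep '[{"travel":[0.36,-0.19,0],"turn":[0,0,0.007]},{"travel":[0.36,-0.19,0],"turn":[0,0,0.007]},{"travel":[0.36,-0.18,0],"turn":[0,0,0.007]},{"travel":[0,0,0],"turn":[0,0,0]}]'
python3 - <<'E'
from h import *
snap("side","side6",(200,130,360,250),5);snap("top","top6",(210,110,350,260),4)
o=sensors.get_obs();print(o["eef_pos"],o["ee_rot"],o["ft_force"])
E
```

```text
clock: 4.6
eef_pos: [0.4875, 0.037, 0.0084]
ee_rot: [0.0, 0.181, 0.984, -0.0]
ft_force: [-2.0, 1.1, 0.9]
gripper_width: 0.0428
clock: 5.0
eef_pos: [0.4993, 0.0312, 0.0086]
ee_rot: [0.001, 0.171, 0.985, 0.0]
ft_force: [0.6, -0.2, 0.9]
gripper_width: 0.043
[0.4988353  0.03149855 0.00864283] [1.09567852e-03 1.70756652e-01 9.85312618e-01 9.97605684e-05] [0.19680879 0.22121096 0.48786555]
```

View pics/side6.png

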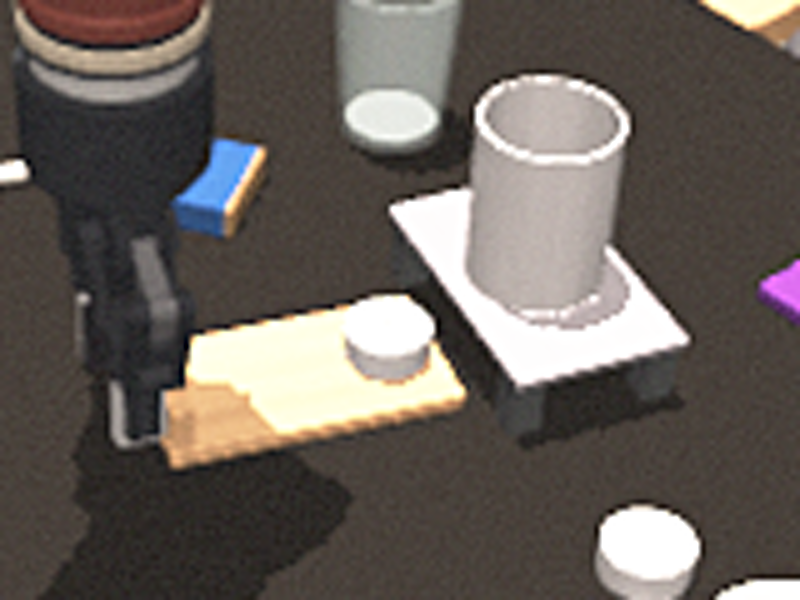

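View pics/top6.png

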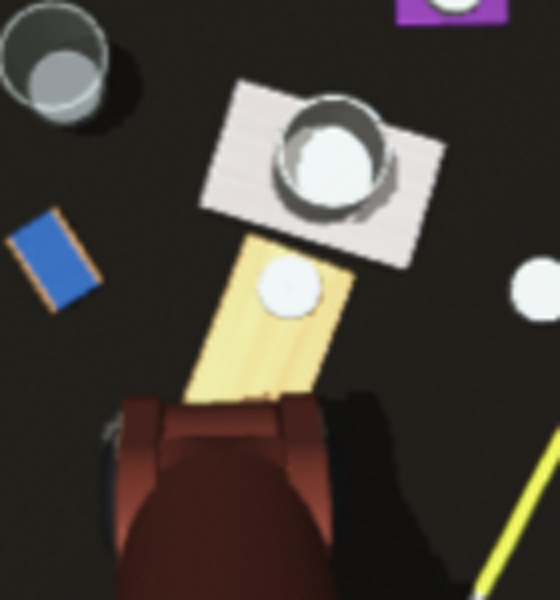

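The nose is at top crop (247,235)–(355,273), just short of the stand, and the candle is at (290,286).

Run:
```python
from h import *
f=grab_frame("side");t=grab_frame("top")
p,r=side(f,dict(nr=(466,392),nl=(410,298),c=(390,323),trb=(172,467)),5,(200,130));print(p,r.round(1).tolist(),rel(p,SSIDE))
p,r=topfit(t,dict(nl=(247,234),nr=(355,273),c=(290,286)),[(185,400)],[(312,388)],4,(210,110));print(p,r,rel(p,STOP))
x=sensors.get_obs()["eef_pos"];print(x,rel(np.array([x[0],x[1],0]),p)[:2])
```

```text
[ 0.56980752  0.00423054 -0.35300548] [[0.2, 0.4], [-0.1, -0.7], [-0.0, 0.2], [0.0, -0.1]] (np.float64(-110.80698664558035), np.float64(4.12425285669489), np.float64(-0.08300548322111645), 'candle', np.float64(-68.95159170578671), np.float64(0.6420244848190597))
[ 0.57086766  0.00538317 -0.3295899 ] [ 0.15 -0.11 -0.12  0.06 -0.14  0.01  0.08  0.03  0.03  0.01] (np.float64(-111.19455320100673), np.float64(1.9300267640134685), np.float64(-0.05898989906367924), 'candle', np.float64(-69.26760798462314), np.float64(-0.5461123319118697))
[0.49834869 0.03167891 0.00865483] (np.float64(-77.1263874535855), np.float64(1.4092469525596834))
```

Run:
```python
from h import *
x=sensors.get_obs()["eef_pos"];plan([.5709,.0054,-.3400],x,15,.004,.0047)
```

```text
[[0.37, -0.17], [0.37, -0.16], [0.37, -0.16], [0.37, -0.16], [0.37, -0.16], [0.37, -0.16], [0.37, -0.16], [0.37, -0.15], [0.37, -0.15], [0.37, -0.15], [0.37, -0.15], [0.37, -0.15], [0.37, -0.15], [0.37, -0.14], [0.38, -0.14]] end (np.float64(-51.21522959761128), np.float64(-0.09329061747617023), np.float64(0.0010999999999997123), 'candle', np.float64(-9.215255007608718), np.float64(-0.04709062679318175))
```

```bash
python3 -m creep '[{"travel":[0.37,-0.17,0],"turn":[0,0,0.005]},{"travel":[0.37,-0.16,0],"turn":[0,0,0.005]},{"travel":[0.37,-0.16,0],"turn":[0,0,0.005]},{"travel":[0.37,-0.16,0],"turn":[0,0,0.005]},{"travel":[0.37,-0.16,0],"turn":[0,0,0.005]}]'
python3 -m creep '[{"travel":[0.37,-0.16,0],"turn":[0,0,0.005]},{"travel":[0.37,-0.16,0],"turn":[0,0,0.005]},{"travel":[0.37,-0.15,0],"turn":[0,0,0.005]},{"travel":[0,0,0],"turn":[0,0,0]}]'
python3 - <<'E'
from h import *
snap("side","side7",(200,130,360,250),5);snap("top","top7",(210,110,350,260),4)
o=sensors.get_obs();print(o["eef_pos"],o["ee_rot"],o["ft_force"])
E
```

```text
clock: 5.7
eef_pos: [0.5168, 0.0234, 0.0084]
ee_rot: [0.0, 0.158, 0.987, -0.0]
ft_force: [-1.8, 1.9, 1.2]
gripper_width: 0.0426
clock: 6.1
eef_pos: [0.5288, 0.0184, 0.0086]
ee_rot: [0.001, 0.151, 0.989, 0.0]
ft_force: [1.1, 0.3, -0.2]
gripper_width: 0.0427
[0.52845221 0.01871326 0.00864548] [1.13735099e-03 1.50977959e-01 9.88536472e-01 7.51622449e-05] [ 0.0030127  -0.00936041  0.46990765]
```

View pics/side7.png

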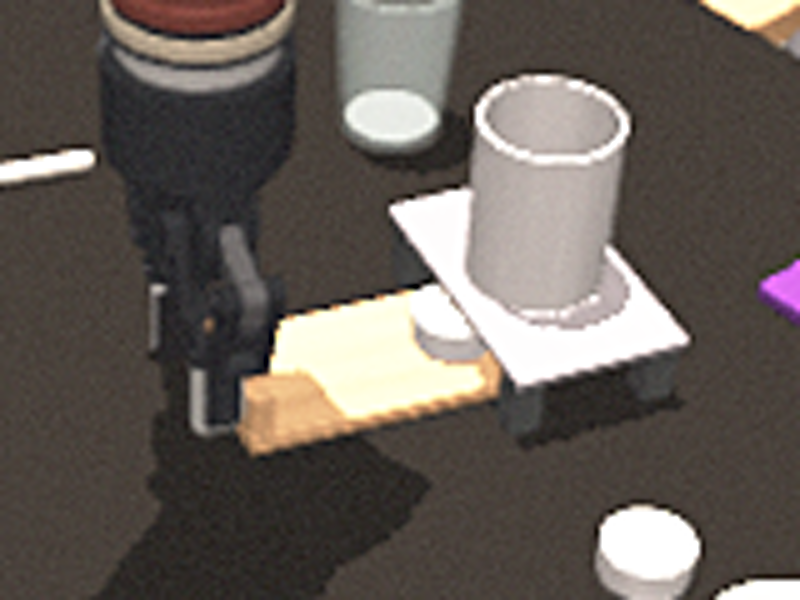

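View pics/top7.png

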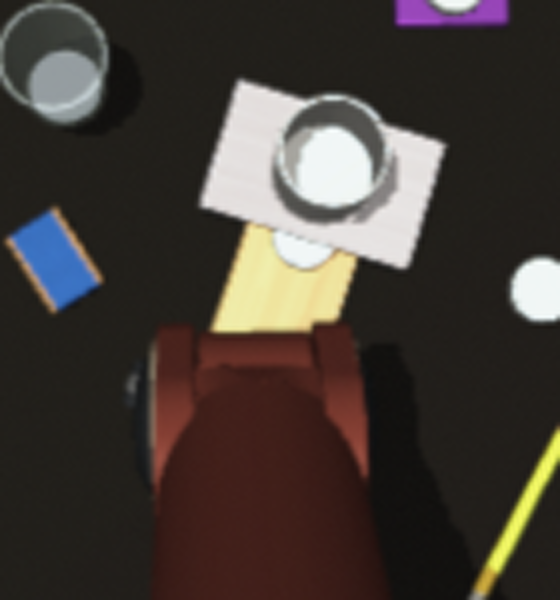

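Run:
```python
from h import *
x=sensors.get_obs()["eef_pos"];th=-.3031;c,s=np.cos(th),np.sin(th);o=np.array([-.0766,.0013])
p=np.array([x[0]-(c*o[0]-s*o[1]),x[1]-(s*o[0]+c*o[1]),th]);print(p,rel(p,STOP))
t=grab_frame("top")
# lateral check: board edges left/right near (228,285) / (348,290)
for l,r in (((235,262),None),((212,330),None)):
    q=floor(t,crop(l,4,(210,110)),.008);print('L',rel(np.array([*q,0]),p)[:2],rel(np.array([*q,0]),STOP)[:2])
for r in ((357,256),(338,322)):
    q=floor(t,crop(r,4,(210,110)),.008);print('R',rel(np.array([*q,0]),p)[:2],rel(np.array([*q,0]),STOP)[:2])
plan(p,x,8,.004,.004)
```

```text
[ 0.60117244 -0.00539107 -0.3031    ] (np.float64(-79.11248477726849), np.float64(-0.35138627747468776), np.float64(-0.03249999999999997), 'candle', np.float64(-37.134664074925126), np.float64(-1.7161459932900462))
L (np.float64(14.617366874062128), np.float64(36.15228739182751)) (np.float64(-63.32809450948995), np.float64(35.306829071399356))
L (np.float64(-29.542266794138587), np.float64(35.919772312368494)) (np.float64(-107.47196383374377), np.float64(36.509372232813696))
R (np.float64(42.488898871089994), np.float64(-33.53437516405615)) (np.float64(-37.735698721752485), np.float64(-35.2486987905814))
R (np.float64(0.19119060207394184), np.float64(-35.47593227275)) (np.float64(-80.07415997805447), np.float64(-35.81479707332538))
[[0.37, -0.15], [0.37, -0.15], [0.37, -0.14], [0.37, -0.14], [0.37, -0.14], [0.38, -0.14], [0.38, -0.14], [0.38, -0.14]] end (np.float64(-47.118184478921094), np.float64(-0.8793401450805146), np.float64(-0.0004999999999999449), 'candle', np.float64(-5.1181897289209815), np.float64(-0.9003401442055123))
```

```bash
python3 -m creep '[{"travel":[0.37,-0.15,0],"turn":[0,0,0.004]},{"travel":[0.37,-0.15,0],"turn":[0,0,0.004]},{"travel":[0.37,-0.14,0],"turn":[0,0,0.004]},{"travel":[0.37,-0.14,0],"turn":[0,0,0.004]},{"travel":[0.37,-0.14,0],"turn":[0,0,0.004]}]'
python3 -m creep '[{"travel":[0.38,-0.14,0],"turn":[0,0,0.004]},{"travel":[0.38,-0.14,0],"turn":[0,0,0.004]},{"travel":[0.38,-0.14,0],"turn":[0,0,0.004]},{"travel":[0,0,0],"turn":[0,0,0]}]'
python3 - <<'E'
from h import *
snap("side","side8",(200,130,360,250),5);snap("top","top8",(210,110,350,260),4)
o=sensors.get_obs();x=o["eef_pos"];q=o["ee_rot"];th=-2*np.arctan2(q[1],q[2]);print(x,th,o["ft_force"])
c,s=np.cos(th),np.sin(th);o=np.array([-.0766,.0013])
p=np.array([x[0]-(c*o[0]-s*o[1]),x[1]-(s*o[0]+c*o[1]),th]);print(p,rel(p,STOP))
E
```

```text
clock: 6.75
eef_pos: [0.5462, 0.0116, 0.0085]
ee_rot: [0.0, 0.141, 0.99, -0.0]
ft_force: [-2.7, 1.5, 0.4]
gripper_width: 0.0424
clock: 7.15
eef_pos: [0.5588, 0.007, 0.0086]
ee_rot: [0.001, 0.135, 0.991, -0.0]
ft_force: [0.0, 0.9, 0.2]
gripper_width: 0.0425
[0.55845293 0.00721868 0.00864204] -0.2711260117142398 [ 0.84902619  0.00450291 -0.27295256]
[ 0.63190656 -0.01454857 -0.27112601] (np.float64(-47.04886092993374), np.float64(-0.960122968980532), np.float64(-0.0005260117142397713), 'candle', np.float64(-5.048866740388398), np.float64(-0.9822154599598133))
```

View pics/side8.png

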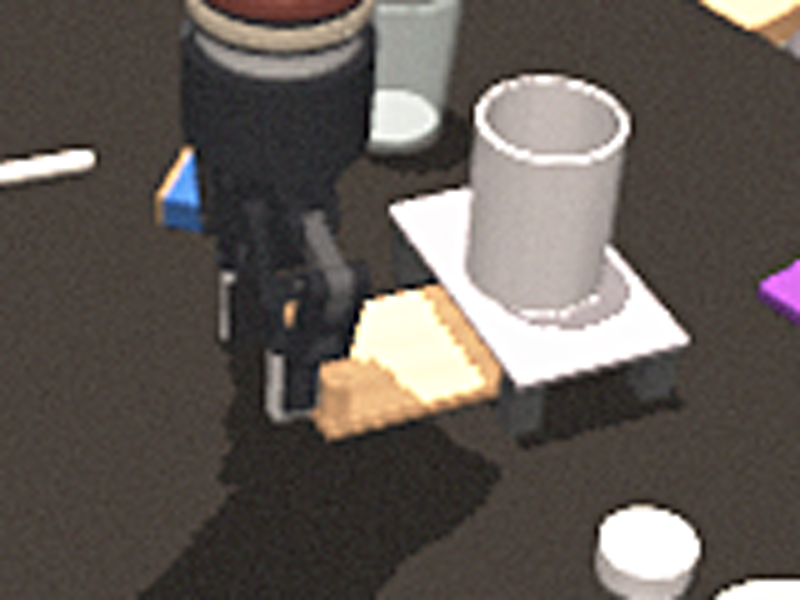

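View pics/top8.png

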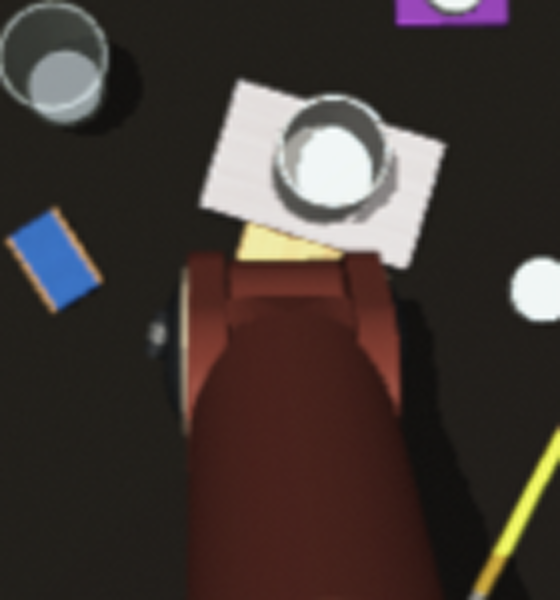

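```bash
python3 -m creep '[{"travel":[0.15,-0.04,0],"turn":[0,0,0]},{"travel":[0.14,-0.04,0],"turn":[0,0,0]},{"travel":[0,0,0],"turn":[0,0,0]}]'
python3 -m creep '[{"travel":[-0.48,0.13,0],"turn":[0,0,0]},{"travel":[-0.96,0.27,0],"turn":[0,0,0]},{"travel":[-0.96,0.27,0],"turn":[0,0,0]},{"travel":[0,0,3],"turn":[0,0,0]},{"travel":[0,0,4],"turn":[0,0,0]}]'
python3 -m creep '[{"travel":[0,4,3],"turn":[0,0,0]},{"travel":[0,4,0],"turn":[0,0,0]},{"travel":[0,4,0],"turn":[0,0,0]},{"travel":[0,4,0],"turn":[0,0,0]},{"travel":[0,3,0],"turn":[0,0,0]}]'
python3 - <<'E'
from h import *
snap("side","side9",(200,130,360,250),5);snap("top","top9",(230,120,350,220),6)
o=sensors.get_obs();print(o["eef_pos"],o["ft_force"])
E
```

```text
clock: 7.55
eef_pos: [0.5594, 0.007, 0.0085]
ee_rot: [-0.001, 0.135, 0.991, -0.0]
ft_force: [-2.3, 1.4, 2.1]
gripper_width: 0.0428
clock: 8.05
eef_pos: [0.5333, 0.0138, 0.0775]
ee_rot: [-0.003, 0.135, 0.991, -0.001]
ft_force: [2.0, -0.2, 0.1]
gripper_width: 0.0424
clock: 8.55
eef_pos: [0.5347, 0.207, 0.1086]
ee_rot: [-0.0, 0.133, 0.991, 0.001]
ft_force: [-0.4, -0.8, -0.2]
gripper_width: 0.0428
[0.53408292 0.21093945 0.10838646] [-0.21613072  0.93749453  0.25172028]
```

View pics/side9.png

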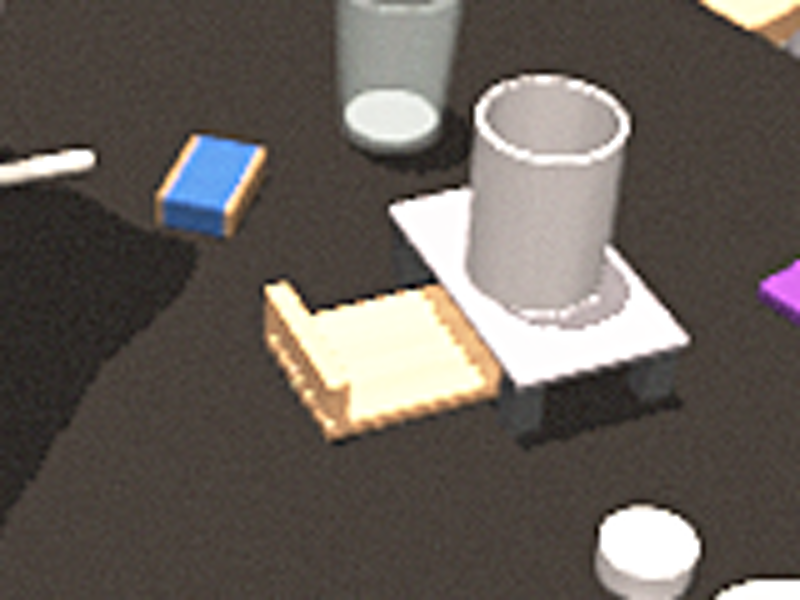

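View pics/top9.png

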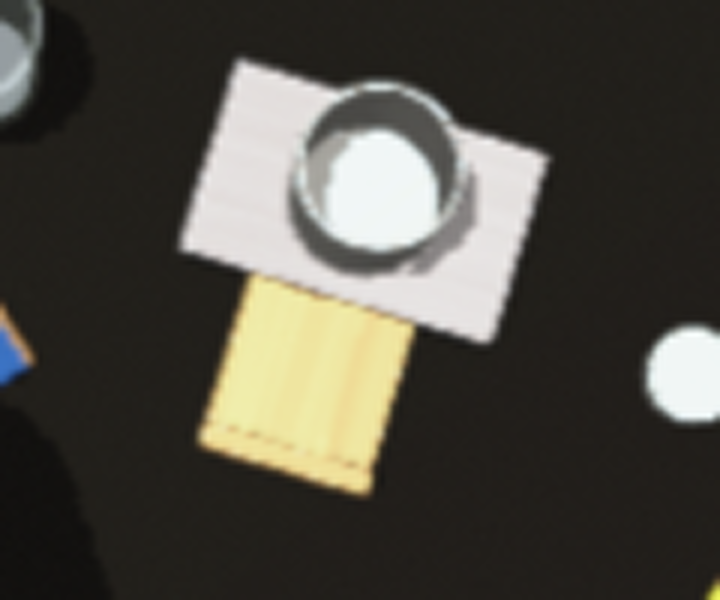

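```bash
cat >> h.py <<'E'
def edge(img,a,b,th=None):
    """sub-pixel points across segment a->b (native px): position of half-level crossing along normal, line-sampled"""
    a,b=np.float64(a),np.float64(b);d=(b-a)/np.linalg.norm(b-a);n=np.array([-d[1],d[0]]);out=[]
    k=np.arange(-4,4.01,.1)
    for u in np.linspace(.12,.88,25):
        c=a+u*(b-a);q=(c+np.outer(k,n)).astype(np.float32)
        v=cv2.remap(img.astype(np.float32),q[:,0].reshape(1,-1),q[:,1].reshape(1,-1),cv2.INTER_LINEAR)[0]
        g=np.abs(np.gradient(cv2.GaussianBlur(v.reshape(1,-1),(0,0),4)[0]));g[g<.5*g.max()]=0;out.append(c+n*(k*g).sum()/g.sum())
    return np.array(out)
def efit(f,img,edges,p0):
    """edges: (a_px,b_px,localA,localB): match line"""
    E=[(edge(img,a,b),A,B) for a,b,A,B in edges]
    def r(p):
        o=[]
        for pts,A,B in E:
            q=proj(f,W(p,[A,B]));d=(q[1]-q[0])/np.linalg.norm(q[1]-q[0]);o.append((pts-q[0])@np.array([-d[1],d[0]]))
        return np.concatenate(o)
    s=least_squares(r,p0,loss='soft_l1',f_scale=.3,x_scale=[.01,.01,.1]);return s.x,[np.round((v.mean(),v.std()),2).tolist() for v in np.split(r(s.x),len(E))]
E
cat > m.py <<'E'
from h import *
def meas(save=None,shift=0):
    t=grab_frame("top");g=t["color"].astype(float).mean(2);C=lambda a:crop(a,6,(230,120))
    z=.034
    st=efit(t,g,[(C((179,250)),C((238,58)),ST['nl'],ST['fl']),(C((550,155)),C((492,345)),ST['fr'],ST['nr']),(C((430,326)),C((492,345)),(-.04,-.04,z),ST['nr']),(C((179,250)),C((240,268)),ST['nl'],(-.04,.04,z)),(C((238,58)),C((330,87)),ST['fl'],(.04,.03,z)),(C((465,128)),C((550,155)),(.04,-.03,z),ST['fr'])],STOP)
    s=st[0];p0=W(s,[(-.047,0,0)])[0];p0[2]=s[2]
    # expected sled edges from shift guess
    p0=np.array([*W(s,[(-.042+shift,0,0)])[0,:2],s[2]])
    P=lambda A:proj(t,W(p0,[A]))[0]
    es=[((-.065,.033,.03),(-.065,-.033,.03)),((-.035,.035,.008),(.0-shift,.035,.008)),((-.035,-.035,.008),(.0-shift,-.035,.008))]
    sl=efit(t,g,[(P(A),P(B),A,B) for A,B in es],p0)
    print('stand',st);print('sled',sl);print(rel(sl[0],s)); return s,sl[0]
if __name__=="__main__":
    meas(shift=-.003)
E
python3 m.py
python3 - <<'E'
from h import *
f=grab_frame("side")
p,r=side(f,dict(tl=(265,286),trb=(330,440)),5,(200,130),(.63,-.015,-.27));print(p,r.round(1).tolist(),rel(p,SSIDE))
E
```

```text
stand (array([ 0.67780366, -0.02568808, -0.27512213]), [[-0.13, 0.08], [-0.13, 0.1], [0.08, 0.07], [0.08, 0.06], [-0.08, 0.05], [-0.09, 0.08]])
sled (array([ 0.63196952, -0.01321341, -0.27119172]), [[-0.0, 0.08], [-0.14, 0.07], [0.14, 0.08]])
(np.float64(-47.49933774776921), np.float64(-0.44598365636089843), np.float64(0.003930410170319865), 'candle', np.float64(-5.499662157957829), np.float64(-0.28090685422938455))
[ 0.63135412 -0.01430224 -0.2522352 ] [[0.0, 0.2], [-0.0, -0.1]] (np.float64(-46.54688569421262), np.float64(2.6793163343486177), np.float64(0.017764797644429453), 'candle', np.float64(-4.553512868664086), np.float64(3.4253985915307963))
```

```bash
python3 -m creep '[{"travel":[0,-3,0],"turn":[0,0,0]},{"travel":[0,-4,0],"turn":[0,0,0]},{"travel":[0,-4,0],"turn":[0,0,0]},{"travel":[0,-4,0],"turn":[0,0,0]},{"travel":[0,-4,-3],"turn":[0,0,0]}]'
python3 -m creep '[{"travel":[0,0,-4],"turn":[0,0,0]},{"travel":[0,0,-3],"turn":[0,0,0]},{"travel":[0,0,0],"turn":[0,0,0]},{"travel":[0.96,-0.27,0],"turn":[0,0,0]},{"travel":[0.96,-0.27,0],"turn":[0,0,0]}]'
python3 -c "
from cell import sensors
o=sensors.get_obs();print(o['eef_pos'],o['ee_rot'])"
```

```text
clock: 9.25
eef_pos: [0.5386, 0.0097, 0.0814]
ee_rot: [0.005, 0.137, 0.991, 0.0]
ft_force: [1.3, -0.1, -0.3]
gripper_width: 0.0426
clock: 9.75
eef_pos: [0.5574, 0.0074, 0.0103]
ee_rot: [0.002, 0.135, 0.991, 0.0]
ft_force: [0.4, -0.3, 0.3]
gripper_width: 0.0429
[0.55740607 0.00742398 0.01034174] [1.87266625e-03 1.35147307e-01 9.90823746e-01 4.36343527e-05]
```

```bash
python3 -m creep '[{"travel":[0.3,-0.08,0],"turn":[0,0,0]},{"travel":[0.2,-0.06,0],"turn":[0,0,0]},{"travel":[0.2,-0.06,0],"turn":[0,0,0]},{"travel":[0.22,-0.06,0],"turn":[0,0,0]},{"travel":[0,0,0],"turn":[0,0,0]}]'
python3 -m creep '[{"travel":[-0.48,0.13,0],"turn":[0,0,0]},{"travel":[-0.96,0.27,0],"turn":[0,0,0]},{"travel":[-0.96,0.27,0],"turn":[0,0,0]},{"travel":[0,0,3],"turn":[0,0,0]},{"travel":[0,0,4],"turn":[0,0,0]}]'
python3 -m creep '[{"travel":[0,4,3],"turn":[0,0,0]},{"travel":[0,4,0],"turn":[0,0,0]},{"travel":[0,4,0],"turn":[0,0,0]},{"travel":[0,4,0],"turn":[0,0,0]},{"travel":[0,3,0],"turn":[0,0,0]}]'
python3 -c "
from m import meas
meas(shift=-.001)"
```

```text
clock: 10.25
eef_pos: [0.5644, 0.0057, 0.0087]
ee_rot: [-0.0, 0.135, 0.991, 0.0]
ft_force: [-2.6, -0.1, 0.9]
gripper_width: 0.0427
clock: 10.75
eef_pos: [0.5377, 0.0126, 0.0774]
ee_rot: [-0.003, 0.135, 0.991, -0.001]
ft_force: [1.2, 0.2, 0.2]
gripper_width: 0.0426
clock: 11.25
eef_pos: [0.5391, 0.2057, 0.1085]
ee_rot: [-0.0, 0.133, 0.991, 0.001]
ft_force: [0.1, 0.1, -0.4]
gripper_width: 0.0422
stand (array([ 0.67780443, -0.02568611, -0.27514099]), [[-0.13, 0.08], [-0.13, 0.09], [0.08, 0.07], [0.08, 0.06], [-0.08, 0.05], [-0.08, 0.07]])
sled (array([ 0.63696827, -0.01456899, -0.27372297]), [[-0.0, 0.08], [-0.15, 0.08], [0.15, 0.09]])
(np.float64(-42.320521237676175), np.float64(-0.39550195618168715), np.float64(0.0014180152863590423), 'candle', np.float64(-0.3205634637835004), np.float64(-0.33594533411369726))
```

Run:
```python
from h import *
f=grab_frame("side");g=f["color"].astype(float).mean(2);C=lambda a:crop(a,5,(200,130));z=.034
st=efit(f,g,[(C((390,210)),C((518,386)),ST['nl'],ST['nr']),(C((518,386)),C((688,342)),ST['nr'],ST['fr']),(C((630,275)),C((688,342)),(.04,-.02,z),ST['fr']),(C((390,210)),C((465,190)),ST['nl'],(.025,.065,z))],SSIDE)
print(st);s=st[0]
p=np.array([*W(s,[(-.0423,-.0004,0)])[0,:2],s[2]+.0014])
im=cv2.resize(np.ascontiguousarray(f["color"][130:250,200:360,::-1]),None,fx=5,fy=5,interpolation=cv2.INTER_CUBIC)
def ln(p,A,B,c):
    q=((proj(f,W(p,[A,B]))-[200,130]+.5)*5-.5).round().astype(int);cv2.line(im,tuple(map(int,q[0])),tuple(map(int,q[1])),c,1)
for a,b in(('nl','nr'),('nr','fr'),('fr','fl'),('fl','nl')): ln(s,ST[a],ST[b],(255,0,0))
for A,B in(((-.065,.035,.03),(-.065,-.035,.03)),((-.055,.035,.03),(-.055,-.035,.03)),((-.065,.035,0),(-.065,-.035,0)),((-.065,.035,0),(-.065,.035,.03)),((-.065,-.035,0),(-.065,-.035,.03)),((-.065,-.035,0),(.065,-.035,0)),((-.055,-.035,.008),(.065,-.035,.008)),((-.055,.035,.008),(.065,.035,.008))): ln(p,A,B,(0,0,255))
cv2.imwrite("pics/side10.png",im); snap("top","top10",(190,90,390,240),4)
print(sensors.get_obs()["clock"])
```

```text
(array([ 0.67446621, -0.02915648, -0.26071301]), [[0.16, 0.15], [0.4, 0.16], [-0.16, 0.09], [-0.67, 0.11]])
11.4
```

View pics/side10.png

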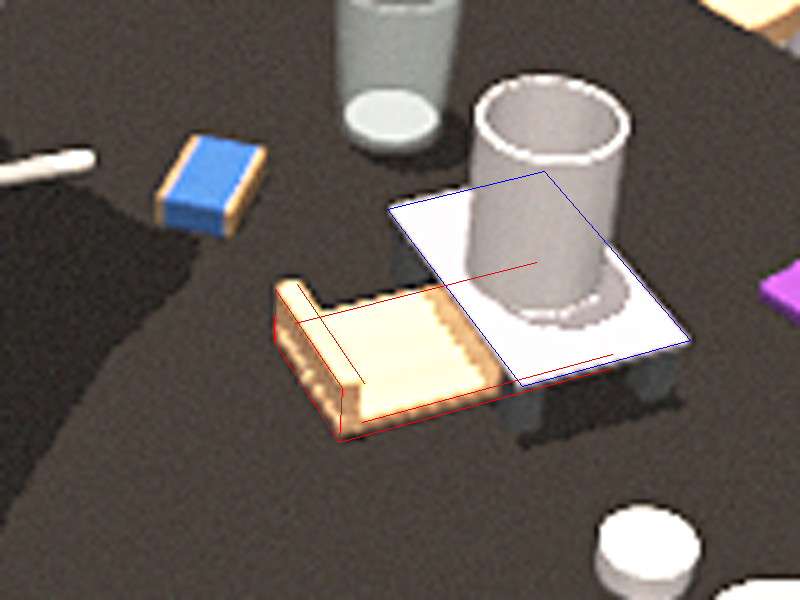

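View pics/top10.png

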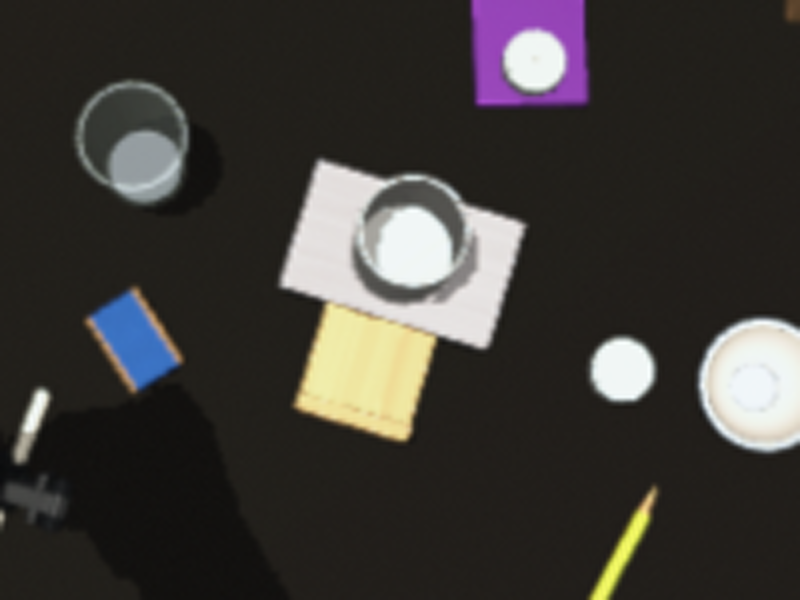

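The overlay agrees with the top fit to about one native pixel. The stand and the bystanders in view are where they were, and the gripper is clear.

```bash
python3 -c "
from cell import ticket
print(ticket.job_done())"
```

```text
the job is handed in; nothing more can be done
None
```

I pushed the wooden sled in under the stand with two part-open fingertips flat on its tail board, steering it along a gentle arc. After backing off, I measured and gave it one short final push. The job was handed in at about 11.4 s, with the gripper clear of everything.

**Top camera (edge fit):** after the gripper backed off, the candle was about 0.3 mm short of the plate's centre and 0.3 mm to the side. The sled was square to the stand within about 0.002 rad.

**Disturbance:** the stand had not moved between the last two fits. In the last top picture the can, matchbox, beaker and spare candle looked unmoved. I did not measure the pen, pencil or dish again. The wrist force readings during pushing stayed at about 4 N or below.

**Side camera (disagrees slightly):** its view is rougher. The final overlay agreed to about one pixel, or 1–1.5 mm, with a hint that the sled sits about 1 mm to the left. An earlier two-corner side fit, before the last push, had put the candle about 3 mm to that side. I trusted the top view because its residuals were much smaller.

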